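Load the shielded test box, release its lid stay and close it

TASK

Move the small metal amplifier module from its holder into the nest of the open test box, keeping it upright: it stands on the nest plate midway between the two black end stops, its brass connector end towards the lid's hinge. Then lift the knee of the folding lid stay up past centre by its pin to unlock it, and lower the lid until it is fully shut, without letting it slam. Leave the copper block, the brass block and the white timer where they are.

Things in the scene. Friction and masses are not known exactly. Their poses are not given: they have to be found in the camera images.
- module: Loose closed aluminium amplifier module, 46 x 30 x 48 mm (its x, y, z), 0.13 to 0.24 kg, with a round brass connector (9 mm across, 9 mm tall) on its top near the +x end; total height 57 mm. Origin: centre of its underside; z up. Starts standing in the holder.
- connector (a point): Top centre of the module's brass connector, 13 mm from the module's origin along its +x, 57 mm above its underside.
- holder: Fixed steel holder where the module starts, axes parallel within 2 degrees. Origin: centre of underside. Base plate 90 x 64 x 4 mm (x, y, z), the module stands on it. Two upright cheeks, 36 mm long (x), 5 mm thick, tops at z = 48 mm, inner faces at y = +-18 mm, cover the module's long (+-y) faces: there it can be gripped only by its +-x end faces, 46 mm apart.
- breadboard: Fixed level aluminium breadboard on posts on which everything here stands: 425 x 870 mm (x, y), its top 60 mm above the table (z = 0.06). Origin: under its centre, at table height.
- test_box: Fixed open aluminium box, 210 x 200 x 72 mm outside (x, y, z), walls and floor 5 mm. Origin: centre of its underside; -x is the front, the lid hinge is on the +x top rim, the folding stay is outside the -y wall.
- nest (a point): Point on the nest plate, 8 mm above the breadboard, where the centre of the module's underside belongs; axes as the box's. Two black end stops, 24 mm wide (y), 6 mm thick, 44 mm tall, have inner faces at x = +-26 mm: there the module (its x along the box's x) can be gripped only by its +-y side faces, 30 mm apart. 80 mm are free on either side in y.
- lid (a joint): Lid angle, rad: 0 = propped open (80 degrees above closed); grows as the lid goes down; 1.396 = fully shut. Lid 0.35 kg, 4 mm thick, 211 mm deep, 200 mm wide. Its friction hinge (0.45 N m) holds it at any angle when let go. It cannot go down while the stay is locked; once unlocked it can be pulled down by the stay's pin or pressed down.
- lid_hinge (a point): Middle of the hinge axis (along the box's y) on the box's rear top rim, 72 mm above the breadboard.
- lid_edge (a point): Middle of the lid's free front edge, on its outer face (top face when shut), 4 mm out on a thin finger lip, 90 mm wide. 214 mm from the hinge axis. When shut it lies 76 mm above the breadboard, 4 mm before the box's front face.
- knee (a joint): Angle of the stay's knee, rad: 0 = locked (the knee hangs 8 mm below the line through the stay's two end pivots, against a stop); 0.20 = straight (centre); more = unlocked and folding up and forwards, about 3.2 when the lid is shut.
- knee_pin (a point): Point to grip on the stay's pin: a level round steel pin 10 mm across, on the knee axis, parallel to the box's y, sticking out from the stay on the -y side, with a 16 mm black cap on its end. The point lies 55 mm outside the box's -y wall, 21 mm inside the cap. It moves on a circle round stay_pivot. At the start about 109 mm above the breadboard.
- stay_pivot (a point): Point on the stay's fixed lower pivot axis (along the box's y), 60 mm above the breadboard. knee_pin moves round it at 73 mm, from 0.74 rad above the box's +x direction, up and over towards the front (-x); at about 2.2 rad the lid is about half down, at about 3.1 shut. Upper link from knee to lid: 88 mm; its lid pivot is 110 mm from the hinge axis.
- copper_block: Bystander: loose copper block 70 x 85 x 91 mm with a short tube on top; origin at the centre of its underside.
- brass_clamp_block: Bystander: loose brass block 110 x 38 x 38 mm lying flat; origin at the centre of its underside.
- white_timer: Bystander: loose white timer 70 x 50 x 19 mm lying flat; origin at the centre of its underside.

How it is judged (in metres and radians):
On the way, in this order (a step that is already met when the one before it is completed fails the run):
1. the module stands in the nest, let go (horizontal distance between module and nest below 0.008 m and z of module in the frame of nest below 0.004 m and angle between the x axis of module and the x axis of test_box, either way round below 0.14 rad and x of connector in the frame of nest above 0.004 m and angle between module's own z axis and vertical below 0.08 rad and contact force between the fingers and module below 0.1 N), for 0.2 s.
2. the stay's knee is lifted past centre (value of joint knee above 0.35 rad), for 0.1 s.
3. the lid is fully shut (value of joint lid above 1.366 rad), for 0.2 s.
At the end, for the whole second after the job is handed in: The module stands upright (within 0.08 rad) on the nest plate, centre within 8 mm of the nest point, long side along the box's x within 0.14 rad, connector end towards the hinge; the lid is shut within 0.03 rad and at rest (horizontal distance between module and nest below 0.008 m and z of module in the frame of nest below 0.004 m and angle between the x axis of module and the x axis of test_box, either way round below 0.14 rad and x of connector in the frame of nest above 0.004 m and angle between module's own z axis and vertical below 0.08 rad and value of joint lid above 1.366 rad and velocity of joint lid below 0.1 rad/s and linear speed of module below 0.02 m/s); the robot touches nothing.
It fails at once if the lid comes down faster than 2.5 rad/s (slams) (velocity of joint lid above 2.5 rad/s).
It fails at once if the module is tipped more than 0.6 rad (angle between module's own z axis and vertical above 0.6 rad).
It fails at once if the copper block is moved more than 25 mm (distance of copper_block from where it was at the start of the episode above 0.025 m).
It fails at once if the brass block is moved more than 25 mm (distance of brass_clamp_block from where it was at the start of the episode above 0.025 m).
It fails at once if the white timer is moved more than 25 mm (distance of white_timer from where it was at the start of the episode above 0.025 m).
It also fails if it takes over 72 s, if anything falls off the work surface, if the arm or the gripper's body presses on something with over 40 N, if the wrist force passes 120 N, or if a joint passes its speed limit or range.

ROBOT

A 6-joint arm with a two-finger parallel gripper is mounted at the origin on a cart in front of the work surface, level with it; the furniture and walls round the work are solid. World frame = base frame: x ahead of the robot, y to its left, z up, the work surface at z = 0. Lengths are in m, angles in degrees, forces in N, time in s.
With the tool pointing down it reaches from about 0.325 to 0.925 m from the base axis. Payload 3.1 kg.
Tool frame: the origin (TCP) lies midway between the tips of the shut fingers; the grasp point (between the pads) lies 19 mm behind it; z points along the fingers, y is the line along which they close (so a half turn about z gives the same grasp; the last joint's range is limited). The gripper opens to 85 mm and grips with 20 to 120 N. Pads are 22 mm wide; open, the fingers measure 114 mm over their backs; the gripper's body (76 mm by 85 mm) begins 54 mm behind the grasp point. The pads swing forward as they close: fully open they stand 13 mm farther back than shut.
Start: joints at [-80.913, 12.427, 92.441, -0, 75.132, -6.429], TCP at [0.167, -0.602, 0.231] pointing down, gripper open.
Joint ranges: [-157.48, 157.48], [-44.54, 120.13], [17.64, 146.25], [-64.5, 244.5], [7.68, 150.69], [-147.95, 147.95]. Speed limits (degrees/s): [159.86, 159.86, 180, 180, 180, 180].

INTERFACE

Orientations are given as [roll, pitch, yaw] about the fixed x, y, z axes, in that order (R = Rz(yaw) Ry(pitch) Rx(roll)).
In Python, from cell import r, optics, monitor, job_done gives the robot as it stands (r), with the cameras (optics), the readings (monitor) and the job as plain functions.
- The arm moves only by the tool shift_gripper, called after "Request:" by a JSON object that holds its "method" and its "body", one argument or row to a line. Schema: {"type":"object","properties":{"ticks":{"type":"array","items":{"type":"array","items":{"type":"array","items":{"type":"number"},"minItems":7,"maxItems":7},"minItems":1,"maxItems":20},"minItems":1,"maxItems":1},"grip_force":{"type":"number"},"only":{"type":"string"},"quiet":{"type":"boolean"},"lines":{"type":"string"}},"required":["ticks"],"additionalProperties":false}. ticks is a list that holds a single list of rows (three levels of brackets), with 1 to 20 rows, each of 7 numbers: the opening from 0.0 (shut) to 1.0 (fully open), then dx, dy, dz in m, then a rotation vector rx, ry, rz in degrees; each row is the pose to reach, as a shift and turn from the pose commanded when the call began, along the tool's axes at that moment; what a row does not reach only later rows make up. A row lasts 1/12 s, in which the tool goes at most 0.0417 m and 7.16 degrees, less where a joint would pass 70% of its speed; a pose out of reach is approached as far as the arm can. The fingers move at their own pace and stop on an object; grip_force is the grip in N (left out, the last holds). Time passes only in rows, so rows that do not move let the fingers close. The tool returns the time, the measured TCP pose, the force, the opening and the grip force at its end. only (a regular expression) keeps the lines of the reply that match it, lines (a string "A,B") keeps lines A to B, and quiet returns only ok. Input that does not fit is refused with a message, and nothing moves.
- monitor.observe(): the state, without advancing time (a new reading comes with each control period).
- optics.capture(name): name is "scene" or "top"; returns the picture (400x640x3 uint8, red, green, blue); there is no depth.
- optics.calibration(name): a dict with "intrinsics" (3x3 intrinsics, pixels), "xyz" and "orientation" of the camera in the world. Camera axes: x right, y down, z forward; pixel columns grow to the right and rows downward; lengths in m; the calibration is good to about 2 mm. A picture is of the moment at which its call begins. calibration takes no time and is no camera call.
- job_done(): hands the job in; it is judged then, once.
The state is a dict: "t": time; "q": joint angles; "joint_velocities": joint speeds; "joint_efforts": joint torques, N m; "tool_pos": TCP position; "ee_rot": TCP orientation; "force": force on the tool from outside, world axes, zero at the start; "moment": the same for the moment, N m; "finger_gap": opening from 0.0 (shut) to 1.0 (fully open); "grasp_force": force on a finger pad.
Only numpy, scipy, OpenCV 4.12 (cv2) and the standard library are available. Lean on these libraries where they do the work, as an engineer would, in place of code of your own. Each camera call takes 0.05 s, during which the arm holds its last target. There are 200 camera calls.

## Working session

There is one attempt and no reset: what is moved stays moved. The work goes in short steps, Python scripts to look and compute and a tool call to move; the robot and the scene stay as the last step left them, time stands still between calls to the robot, and variables do not carry over. Pictures are saved under pics/ and viewed, at most 10 in all, crops included, and the job is handed in when it is done.

```bash
ls; mkdir -p pics
```

Run:
```python
from cell import r, optics, monitor, job_done
import cv2
print(monitor.observe())
for n in("scene","top"):
    im=optics.capture(n); cv2.imwrite(f"pics/{n}0.png",im[...,::-1]); print(n,optics.calibration(n))
```

```text
cell.py
pics
{'t': 0.0, 'q': array([-8.09145904e+01,  1.24773807e+01,  9.25291805e+01, -1.19322721e-03,
        7.51313804e+01, -6.42698632e+00]), 'joint_velocities': array([ 0.00520279, -0.05634424, -0.02321267, -0.00880239, -0.07884645,
        0.12532669]), 'joint_efforts': array([ 1.77334837e-04, -3.96851599e+01, -3.03852367e+01, -3.03685902e-04,
        9.54262388e-03,  7.01871073e-06]), 'tool_pos': array([ 0.16705661, -0.60141148,  0.22995512]), 'ee_rot': array([-1.79862796e+02, -1.42954604e-02,  1.55126864e+01]), 'force': array([-0.20937102, -0.13387074, -1.01621989]), 'moment': array([-0.01625355,  0.05794386, -0.01403044]), 'grasp_force': 0.0, 'finger_gap': 1.0003921331468764}
scene {'intrinsics': array([[474.23082802,   0.        , 317.25439551],
       [  0.        , 474.23082802, 192.17032263],
       [  0.        ,   0.        ,   1.        ]]), 'xyz': array([-0.46784437,  0.42887061,  0.85035409]), 'orientation': array([-119.28579492,    0.3342176 , -117.37664102])}
top {'intrinsics': array([[516.30628886,   0.        , 317.47433362],
       [  0.        , 516.30628886, 199.96198396],
       [  0.        ,   0.        ,   1.        ]]), 'xyz': array([ 0.37952628, -0.12877979,  1.31465014]), 'orientation': array([-171.17530707,    0.92514811,  -88.69779911])}
```

View pics/scene0.png

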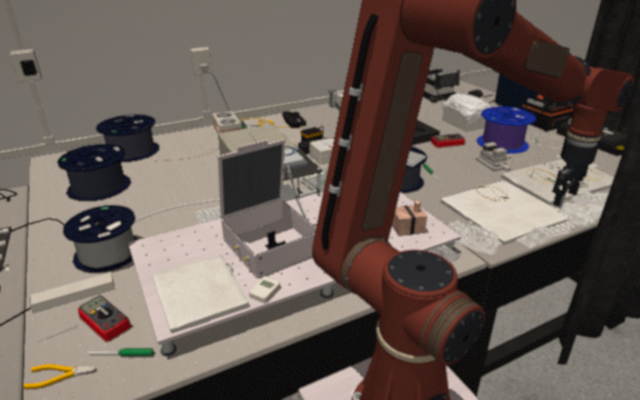

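View pics/top0.png

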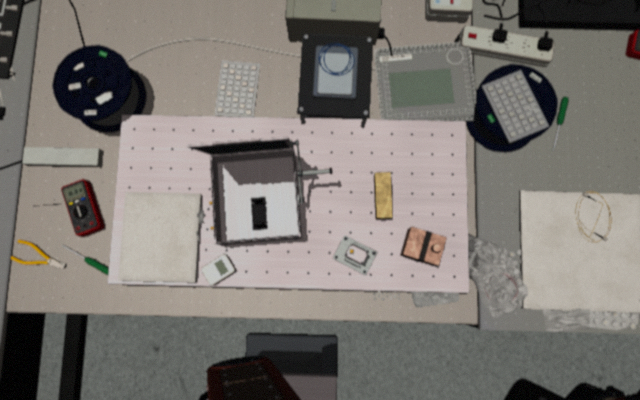

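The top view shows the box at about (258,195), the holder and module at (355,255), the brass block at (383,195), the copper block at (425,246), the timer at (218,269), and the stay pin at about (320,180). I'll enlarge that part of the image.

Create h.py:
```python
import numpy as np, cv2
from scipy.spatial.transform import Rotation as R
from cell import r, optics, monitor, job_done
def cam(n):
    c=optics.calibration(n); return np.array(c["intrinsics"]),np.array(c["xyz"]),R.from_euler("xyz",c["orientation"],degrees=True).as_matrix()
def plane(n,uv,z):
    K,p,M=cam(n); d=M@np.linalg.solve(K,[uv[0],uv[1],1]); return p+d*(z-p[2])/d[2]
def proj(n,X):
    K,p,M=cam(n); c=K@(M.T@(np.asarray(X)-p)); return c[:2]/c[2]
def rel(X,yaw=None):
    """shift in tool axes from measured TCP to X"""
    o=monitor.observe(); M=R.from_euler("xyz",o["ee_rot"],degrees=True).as_matrix(); return M.T@(np.asarray(X)-o["tool_pos"])
```

Run:
```python
from h import *
im=cv2.imread("pics/top0.png")
a=cv2.resize(im[125:255,190:350],None,fx=5,fy=5,interpolation=cv2.INTER_CUBIC)[:,:800]
a=cv2.resize(im[130:250,190:350],(800,600),interpolation=cv2.INTER_CUBIC)
cv2.imwrite("pics/c1.png",a)
b=cv2.resize(im[225:285,320:400],(800,600),interpolation=cv2.INTER_CUBIC)
cv2.imwrite("pics/c2.png",b)
for uv in [(109,283),(124,115),(467,119),(468,292)]: print(uv,plane("top",uv,.06).round(3))
print(plane("top",(355,255),.117))
```

```text
(109, 283) [0.361 0.395 0.06 ]
(124, 115) [0.782 0.392 0.06 ]
(467, 119) [ 0.787 -0.475  0.06 ]
(468, 292) [ 0.359 -0.468  0.06 ]
[ 0.43829713 -0.19469775  0.117     ]
```

View pics/c1.png

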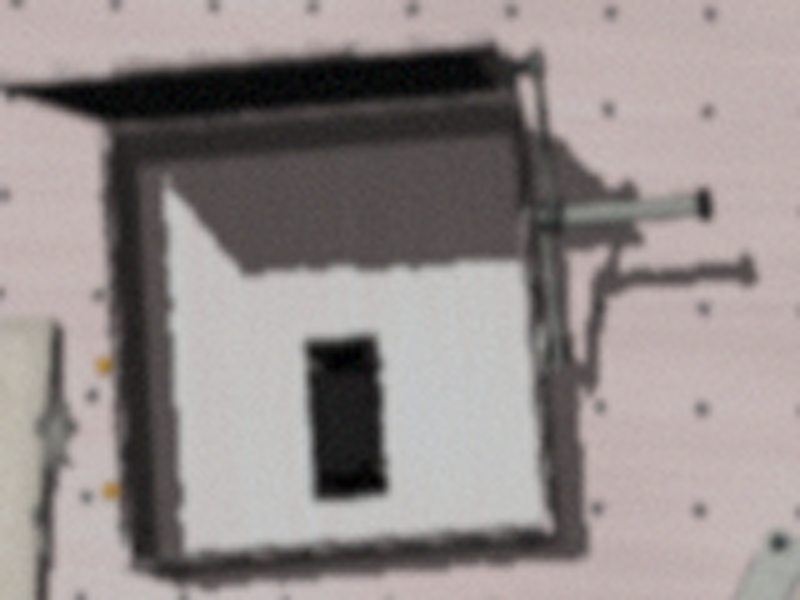

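View pics/c2.png

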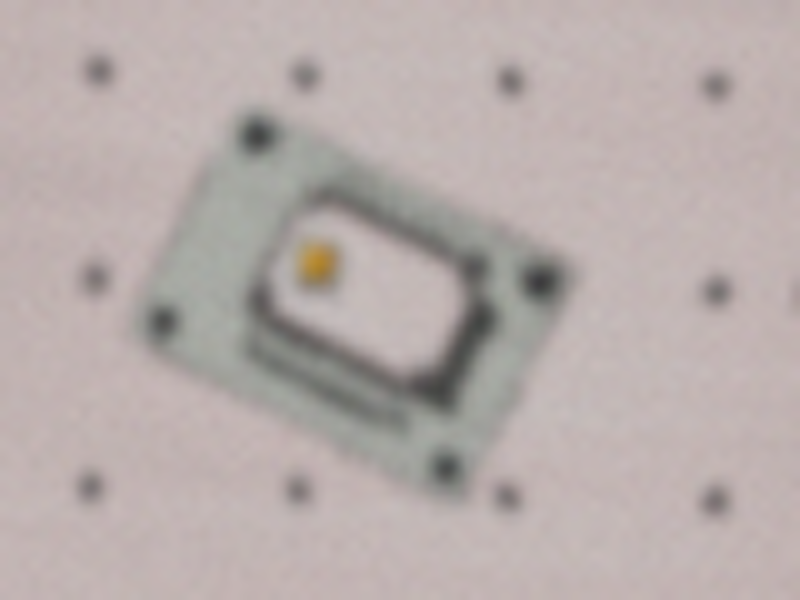

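c2 (10x) shows the holder plate corners at about (245,100), (575,270), (460,500) and (130,340), and the brass connector at (317,262), which is the module's +x end, pointing up-left. c1 (5x) shows the box rim, the black nest with its end stops at (305–385, 335–497), and the pin from (550,217) to its cap at (705,205). Next I'll measure these.

Run:
```python
from h import *
ims=[optics.capture("top") for _ in range(8)]
im=np.mean(ims,0).astype(np.uint8)[...,::-1].copy(); cv2.imwrite("pics/top_avg.png",im)
P=lambda x,y,z,s,o:plane("top",((x+.5)/s-.5+o[0],(y+.5)/s-.5+o[1]),z)
c2=[P(x,y,.064,10,(320,225)) for x,y in [(245,100),(575,270),(460,500),(130,340)]]
print("holder centre",np.mean(c2,0)); 
for i in range(4):
    d=c2[(i+1)%4]-c2[i]; print(np.linalg.norm(d),np.degrees(np.arctan2(d[1],d[0])))
sc=[P(x,y,.064,10,(320,225)) for x,y in [(256,134),(541,282),(446,467),(161,322)]]
print("screws",np.mean(sc,0),[np.degrees(np.arctan2(*(sc[a]-sc[b])[1::-1])) for a,b in((0,1),(3,2),(0,3),(1,2))])
hsv=cv2.cvtColor(im,cv2.COLOR_BGR2HSV)
# connector by colour, subpixel weighted
m=(hsv[...,1].astype(float)-70).clip(0); w=np.zeros_like(m); w[245:258,345:360]=m[245:258,345:360]
ys,xs=np.nonzero(w); W=w[ys,xs]; c=((xs*W).sum()/W.sum(),(ys*W).sum()/W.sum()); print("conn",c,plane("top",c,.121))
# nest black
g=im[190:235,245:275].max(2); m=(g<70).astype(np.uint8)
ct=max(cv2.findContours(m,0,1)[0],key=cv2.contourArea); rc=cv2.minAreaRect(ct); print("nest rect",rc,[ (b+[245,190]).round(1) for b in cv2.boxPoints(rc)])
for nm,pts,z in [("base",[(583,550),(150,578)],.06),("rim",[(130,562),(553,532),(520,85),(105,125)],.132)]:
    q=[P(x,y,z,5,(190,130)) for x,y in pts]; print(nm,np.round(q,4).tolist())
    for i in range(len(q)):
        d=q[(i+1)%len(q)]-q[i]; print(np.linalg.norm(d).round(4),np.degrees(np.arctan2(d[1],d[0])).round(1))
print("pin cap",P(705,205,.169,5,(190,130)),P(550,217,.169,5,(190,130)))
a=cv2.resize(im[175:245,240:320],(800,700),interpolation=cv2.INTER_CUBIC)[100:]
cv2.imwrite("pics/c3.png",a)
```

```text
holder centre [ 0.4415167  -0.19705472  0.064     ]
0.08919574084649495 -116.16507797582044
0.06179444400413717 153.8824192158273
0.0875617022371842 65.47371123797694
0.06432157448181748 -24.63180778917367
screws [ 0.44176174 -0.19670285  0.064     ] [np.float64(63.67008403527865), np.float64(64.34659777641191), np.float64(-25.866073703358797), np.float64(-26.69104619893844)]
conn (np.float64(351.23348694316434), np.float64(250.89247311827958)) [ 0.44732433 -0.18570835  0.121     ]
nest rect ((13.785847663879395, 23.074527740478516), (30.188871383666992, 13.37866497039795), 87.51044464111328) [array([251.4, 198.3]), array([264.8, 197.7]), array([266.1, 227.9]), array([252.8, 228.4])]
base [[0.4758, -0.0789, 0.06], [0.4576, 0.1316, 0.06]]
0.2113 94.9
0.2113 -85.1
rim [[0.4603, 0.1262, 0.132], [0.4782, -0.0678, 0.132], [0.6888, -0.0463, 0.132], [0.6658, 0.149, 0.132]]
0.1948 -84.7
0.2117 5.8
0.1967 96.7
0.2068 -173.7
pin cap [ 0.62482607 -0.13443809  0.169     ] [ 0.61792283 -0.0643463   0.169     ]
```

View pics/c3.png

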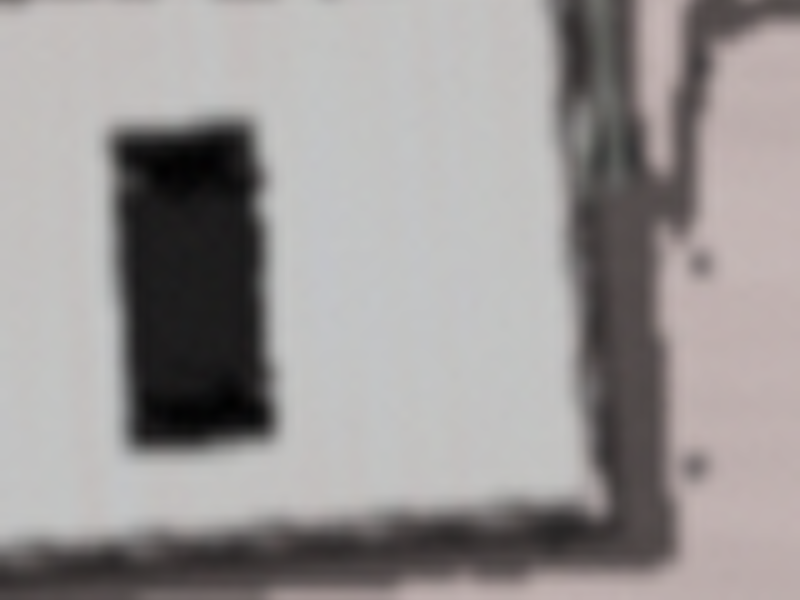

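c3 shows the rear stop (y 115–195), the front stop (y 390–445) and the dark nest plate between them.

Run:
```python
from h import *
a=plane("top",(258.1,197.6),.112); b=plane("top",(259.5,228.7),.068); b2=plane("top",(259.5,228.7),.112)
print(a,b,b2,a-b)
u=np.array([np.cos(np.radians(5.5)),np.sin(np.radians(5.5)),0]); print("nest from rear",a-.032*u,"from front",b+.032*u)
# gray profile along the nest axis, and across at middle/rear stop
g=cv2.imread("pics/top_avg.png").mean(2)
for s in range(193,234): print(s,[int(g[s,c]) for c in range(248,271)])
```

```text
[0.56858223 0.0353392  0.112     ] [0.49916761 0.03485084 0.068     ] [0.49494492 0.02907556 0.112     ] [0.06941462 0.00048836 0.044     ]
nest from rear [0.53672955 0.03227214 0.112     ] from front [0.53102028 0.0379179  0.068     ]
193 [193, 192, 192, 191, 192, 193, 192, 191, 193, 193, 193, 194, 196, 194, 194, 193, 193, 193, 194, 193, 193, 195, 195]
194 [193, 193, 191, 192, 193, 192, 193, 193, 193, 193, 193, 193, 194, 194, 193, 192, 192, 192, 193, 192, 194, 194, 195]
195 [192, 193, 192, 191, 191, 192, 192, 191, 194, 193, 192, 189, 187, 186, 184, 184, 185, 188, 192, 194, 193, 194, 195]
196 [193, 193, 190, 184, 182, 182, 182, 180, 181, 181, 177, 167, 160, 152, 149, 149, 155, 170, 188, 194, 193, 193, 194]
197 [193, 191, 179, 157, 146, 142, 141, 141, 140, 139, 132, 118, 108, 96, 92, 93, 106, 144, 181, 194, 194, 194, 194]
198 [193, 186, 161, 117, 89, 80, 79, 77, 75, 74, 68, 59, 50, 41, 40, 46, 67, 124, 177, 193, 195, 193, 195]
199 [193, 185, 150, 90, 46, 36, 34, 32, 28, 26, 24, 21, 17, 14, 19, 26, 51, 113, 174, 193, 194, 193, 194]
200 [193, 186, 157, 90, 35, 18, 16, 14, 13, 10, 6, 8, 
[... 2880 characters left out ...]
]
228 [192, 193, 193, 179, 133, 70, 35, 33, 31, 29, 29, 29, 38, 52, 58, 65, 74, 79, 94, 137, 180, 192, 193]
229 [191, 192, 194, 183, 149, 105, 80, 78, 78, 78, 79, 81, 92, 108, 118, 126, 138, 144, 150, 171, 187, 194, 193]
230 [192, 193, 194, 189, 173, 153, 144, 143, 144, 144, 144, 147, 152, 160, 166, 171, 179, 182, 185, 189, 193, 193, 193]
231 [193, 192, 193, 193, 190, 185, 183, 182, 182, 182, 183, 183, 185, 186, 188, 190, 192, 193, 193, 193, 193, 194, 192]
232 [191, 191, 193, 195, 196, 195, 194, 192, 192, 193, 193, 194, 194, 193, 192, 194, 194, 193, 193, 192, 194, 193, 192]
233 [191, 192, 194, 195, 195, 195, 193, 193, 192, 192, 192, 194, 193, 194, 193, 194, 193, 193, 193, 193, 194, 193, 192]
```

Run:
```python
from h import *
u=np.array([np.cos(np.radians(5.5)),np.sin(np.radians(5.5)),0])
for nm,uv,z,d in [("rear top outer",(257.8,197.5),.112,-.032),("rear base inner",(258.4,204.6),.068,-.026),("front top inner",(258.8,223.8),.112,.026),("front base outer",(259.3,229.2),.068,.032),("front base outer floor",(259.3,229.2),.065,.032),("plate mid",(258.65,210),.068,0),("plate mid2",(258.95,217),.068,0)]:
    print(nm,plane("top",uv,z)+d*u)
for h in (.112,.104):
  N=np.array([.5335,.036,0]);v=np.array([-u[1],u[0],0])
  for x in(-.032,-.026,.026,.032):
    for y in (-.012,.012):
      print(h,x,y,proj("top",N+x*u+y*v+[0,0,h]).round(1),proj("top",N+x*u+y*v+[0,0,.068]).round(1))
```

```text
rear top outer [0.53695447 0.03299223 0.112     ]
rear base inner [0.53231209 0.03741662 0.068     ]
front top inner [0.53231226 0.03367291 0.112     ]
front base outer [0.52979328 0.03835545 0.068     ]
front base outer floor [0.53007824 0.03875028 0.065     ]
plate mid [0.54489246 0.03876031 0.068     ]
plate mid2 [0.52771498 0.03733608 0.068     ]
0.112 -0.032 -0.012 [263.1 225.4] [265.3 227.3]
0.112 -0.032 0.012 [252.9 226.2] [255.4 228.1]
0.112 -0.026 -0.012 [262.9 222.9] [265.1 224.9]
0.112 -0.026 0.012 [252.7 223.7] [255.3 225.6]
0.112 0.026 -0.012 [261.7 201. ] [263.9 203.8]
0.112 0.026 0.012 [251.5 201.8] [254.1 204.5]
0.112 0.032 -0.012 [261.5 198.5] [263.7 201.3]
0.112 0.032 0.012 [251.4 199.3] [254.  202.1]
0.104 -0.032 -0.012 [263.5 225.8] [265.3 227.3]
0.104 -0.032 0.012 [253.3 226.5] [255.4 228.1]
0.104 -0.026 -0.012 [263.3 223.3] [265.1 224.9]
0.104 -0.026 0.012 [253.2 224. ] [255.3 225.6]
0.104 0.026 -0.012 [262.1 201.6] [263.9 203.8]
0.104 0.026 0.012 [252.  202.3] [254.1 204.5]
0.104 0.032 -0.012 [261.9 199.1] [263.7 201.3]
0.104 0.032 0.012 [251.9 199.8] [254.  202.1]
```

Add to h.py:
```python
def go(X,yaw):
    o=monitor.observe(); y0=o["ee_rot"][2]; print("t",o["t"],"pos",o["tool_pos"].round(4),"rot",o["ee_rot"].round(2),"q6",o["q"][5].round(1),"f",o["force"].round(1),"gap",round(o["finger_gap"],3))
    print("shift",rel(X).round(4),"rz",round((y0-yaw+180)%360-180,2))
```

Run:
```python
from h import *
go([.4417,-.197,.18],-25.7)
```

```text
t 0.5 pos [ 0.1672 -0.6022  0.2313] rot [-179.99   -0.     15.52] q6 -6.4 f [-0.7 -0.3 -0.3] gap 0.998
shift [ 0.3729 -0.317   0.0513] rz 41.22
```

Request:
{"method": "shift_gripper", "body": {
  "ticks": [
    [[1,0.373,-0.317,0,0,0,41.2],[1,0.373,-0.317,0,0,0,41.2],[1,0.373,-0.317,0,0,0,41.2],[1,0.373,-0.317,0,0,0,41.2],[1,0.373,-0.317,0,0,0,41.2],[1,0.373,-0.317,0,0,0,41.2],[1,0.373,-0.317,0,0,0,41.2],[1,0.373,-0.317,0,0,0,41.2],[1,0.373,-0.317,0,0,0,41.2],[1,0.373,-0.317,0,0,0,41.2],[1,0.373,-0.317,0,0,0,41.2],[1,0.373,-0.317,0,0,0,41.2],[1,0.373,-0.317,0,0,0,41.2],[1,0.373,-0.317,0.05,0,0,41.2],[1,0.373,-0.317,0.05,0,0,41.2],[1,0.373,-0.317,0.05,0,0,41.2]]
  ],
  "grip_force": 30
}}

```text
t: 1.83
tool_pos: [0.4388, -0.1954, 0.1777]
ee_rot: [-180.0, 0.5, -25.7]
force: [-0.5, 0.4, 0.3]
finger_gap: 1.001
grasp_force: 0.0
```

Run:
```python
from h import *
go([.4417,-.197,.072],-25.7)
```

```text
t 1.8333 pos [ 0.4388 -0.1954  0.1777] rot [-179.96    0.49  -25.68] q6 83.3 f [-0.5  0.4  0.3] gap 1.001
shift [0.0042 0.0002 0.1056] rz 0.02
```

Request:
{"method": "shift_gripper", "body": {
  "ticks": [
    [[1,0,0,0,0,0,0],[1,0,0,0,0,0,0],[1,0,0,0,0,0,0]]
  ]
}}

```text
t: 2.08
tool_pos: [0.4426, -0.1983, 0.1831]
ee_rot: [180.0, -0.2, -25.8]
force: [0.7, -0.4, 0.4]
finger_gap: 1.001
grasp_force: 0.0
```

Run:
```python
from h import *
go([.4417,-.197,.072],-25.7)
im=optics.capture("top")[...,::-1]; cv2.imwrite("pics/t2.png",im)
```

```text
t 2.0833 pos [ 0.4426 -0.1983  0.1831] rot [179.98  -0.18 -25.76] q6 83.3 f [ 0.7 -0.4  0.4] gap 1.001
shift [-0.0018 -0.0008  0.1111] rz -0.06
```

Request:
{"method": "shift_gripper", "body": {
  "ticks": [
    [[1,0,0,0.03,0,0,0],[1,0,0,0.06,0,0,0],[1,0,0,0.09,0,0,0],[1,0,0,0.1,0,0,0],[1,0,0,0.109,0,0,0],[1,0,0,0.109,0,0,0],[1,0,0,0.109,0,0,0],[1,0,0,0.109,0,0,0]]
  ]
}}

```text
t: 2.8
tool_pos: [0.4434, -0.198, 0.0742]
ee_rot: [180.0, -0.2, -25.7]
force: [1.0, 0.8, 0.4]
finger_gap: 0.998
grasp_force: 0.0
```

Run:
```python
from h import *
go([.4417,-.197,.072],-25.7)
```

```text
t 2.8 pos [ 0.4434 -0.198   0.0742] rot [179.98  -0.21 -25.69] q6 83.3 f [1.  0.8 0.4] gap 0.998
shift [-0.002  -0.0002  0.0022] rz 0.01
```

Request:
{"method": "shift_gripper", "body": {
  "ticks": [
    [[0.7,-0.001,0,0.001,0,0,0],[0.5,-0.001,0,0.001,0,0,0],[0.4,-0.001,0,0.001,0,0,0],[0.4,-0.001,0,0.001,0,0,0],[0.4,-0.001,0,0.001,0,0,0],[0.4,-0.001,0,0.001,0,0,0],[0.4,-0.001,0,0.001,0,0,0],[0.4,-0.001,0,0.001,0,0,0],[0.4,-0.001,0,0.001,0,0,0],[0.4,-0.001,0,0.001,0,0,0]]
  ],
  "grip_force": 30
}}

```text
t: 3.63
tool_pos: [0.4415, -0.1968, 0.0721]
ee_rot: [-180.0, -0.1, -25.7]
force: [-0.9, 1.7, 5.9]
finger_gap: 0.531
grasp_force: 32.3
```

Run:
```python
from h import *
go([.415,-.09,.15],-25.7)
```

```text
t 3.6333 pos [ 0.4415 -0.1968  0.0721] rot [-1.800e+02 -6.000e-02 -2.568e+01] q6 83.3 f [-0.9  1.7  5.9] gap 0.531
shift [-0.0701 -0.0848 -0.078 ] rz 0.02
```

Request:
{"method": "shift_gripper", "body": {
  "ticks": [
    [[0.4,0,0,-0.02,0,0,0],[0.4,0,0,-0.05,0,0,0],[0.4,0,0,-0.078,0,0,0],[0.4,-0.02,-0.025,-0.078,0,0,0],[0.4,-0.04,-0.05,-0.078,0,0,0],[0.4,-0.06,-0.075,-0.078,0,0,0],[0.4,-0.07,-0.085,-0.078,0,0,0],[0.4,-0.07,-0.085,-0.078,0,0,0],[0.4,-0.07,-0.085,-0.078,0,0,0],[0.4,-0.07,-0.085,-0.078,0,0,0],[0.4,-0.07,-0.085,-0.05,0,0,0],[0.4,-0.07,-0.085,-0.02,0,0,0],[0.4,-0.07,-0.085,-0.01,0,0,0],[0.4,-0.07,-0.085,-0.005,0,0,0],[0.4,-0.07,-0.085,0,0,0,0],[0.4,-0.07,-0.085,0,0,0,0],[0.4,-0.07,-0.085,0,0,0,0]]
  ],
  "grip_force": 45
}}

```text
t: 5.05
tool_pos: [0.4157, -0.0903, 0.0723]
ee_rot: [-180.0, -0.1, -25.7]
force: [-0.5, 0.1, -1.6]
finger_gap: 0.534
grasp_force: 47.9
```

Run:
```python
from h import *
go([.415,-.09,.068],-25.7)
cv2.imwrite("pics/t3.png",optics.capture("top")[195:285,270:390,::-1].repeat(6,0).repeat(6,1))
```

```text
t 5.05 pos [ 0.4157 -0.0903  0.0723] rot [-1.800e+02 -1.000e-01 -2.571e+01] q6 94.0 f [-0.5  0.1 -1.6] gap 0.534
shift [-0.0008  0.      0.0043] rz -0.01
```

View pics/t3.png

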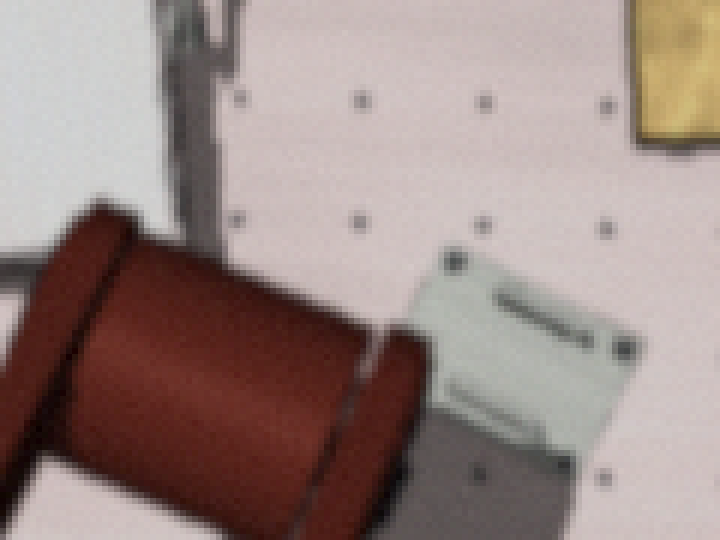

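The holder is empty and the arm hides the module; the wrist reads -1.6 N, about the module's weight, so it is held. Setting it down gently.

Request:
{"method": "shift_gripper", "body": {
  "ticks": [
    [[0.4,0,0,0.002,0,0,0],[0.4,0,0,0.004,0,0,0],[0.4,0,0,0.0045,0,0,0],[0.4,0,0,0.0045,0,0,0],[0.4,0,0,0.0045,0,0,0]]
  ]
}}

```text
t: 5.52
tool_pos: [0.416, -0.0901, 0.0681]
ee_rot: [-180.0, -0.1, -25.7]
force: [-1.1, 0.8, 6.4]
finger_gap: 0.535
grasp_force: 48.8
```

Request:
{"method": "shift_gripper", "body": {
  "ticks": [
    [[0.7,0,0,0,0,0,0],[0.85,0,0,0,0,0,0],[1,0,0,0,0,0,0],[1,0,0,0,0,0,0],[1,0,0,-0.03,0,0,0],[1,0,0,-0.06,0,0,0],[1,0,0,-0.1,0,0,0],[1,0,0,-0.1,0,0,-90],[1,0,0,-0.1,0,0,-90],[1,0,0,-0.1,0,0,-90],[1,0,0,-0.1,0,0,-90],[1,0,0,-0.1,0,0,-90],[1,0,0,-0.1,0,0,-90],[1,0,0,-0.1,0,0,-90],[1,0,0,-0.1,0,0,-90],[1,0,0,-0.1,0,0,-90],[1,0,0,-0.1,0,0,-90],[1,0,0,-0.1,0,0,-90],[1,0,0,-0.1,0,0,-90],[1,0,0,-0.1,0,0,-90]]
  ],
  "grip_force": 30
}}

```text
t: 7.18
tool_pos: [0.4144, -0.0895, 0.1664]
ee_rot: [-180.0, 0.0, 64.6]
force: [-0.5, -0.1, -0.4]
finger_gap: 0.998
grasp_force: 0.0
```

Request:
{"method": "shift_gripper", "body": {
  "ticks": [
    [[1,0,0,0,0,0,0],[1,0,0,0,0,0,0],[1,0,0,0,0,0,0]]
  ]
}}

```text
t: 7.43
tool_pos: [0.4145, -0.0896, 0.1666]
ee_rot: [-180.0, 0.0, 64.2]
force: [0.0, -0.4, 0.3]
finger_gap: 1.0
grasp_force: 0.0
```

Run:
```python
from h import *
go([.416,-.0901,.068],64.3)
im=optics.capture("top")[...,::-1]; cv2.imwrite("pics/t4.png",im)
```

```text
t 7.4333 pos [ 0.4145 -0.0896  0.1666] rot [-179.98    0.     64.22] q6 4.1 f [ 0.  -0.4  0.3] gap 1.0
shift [0.0002 0.0016 0.0986] rz -0.08
```

Request:
{"method": "shift_gripper", "body": {
  "ticks": [
    [[1,0,0.0015,0.03,0,0,0],[1,0,0.0015,0.06,0,0,0],[1,0,0.0015,0.08,0,0,0],[1,0,0.0015,0.0985,0,0,0],[1,0,0.0015,0.0985,0,0,0],[1,0,0.0015,0.0985,0,0,0],[0.6,0,0.0015,0.0985,0,0,0],[0.4,0,0.0015,0.0985,0,0,0],[0.2,0,0.0015,0.0985,0,0,0],[0.2,0,0.0015,0.0985,0,0,0],[0.2,0,0.0015,0.0985,0,0,0],[0.2,0,0.0015,0.0985,0,0,0],[0.2,0,0.0015,0.0985,0,0,0],[0.2,0,0.0015,0.0985,0,0,0]]
  ],
  "grip_force": 45
}}

```text
t: 8.65
tool_pos: [0.4172, -0.0908, 0.0695]
ee_rot: [179.9, -0.0, 64.3]
force: [0.5, -0.2, 6.8]
finger_gap: 0.347
grasp_force: 45.3
```

Run:
```python
from h import *
go([.416,-.0901,.18],5.5)
go([.5335,.0375,.18],5.5)
```

```text
t 8.65 pos [ 0.4172 -0.0908  0.0695] rot [ 1.7986e+02 -1.0000e-02  6.4320e+01] q6 4.0 f [ 0.5 -0.2  6.8] gap 0.347
shift [ 1.000e-04 -1.100e-03 -1.105e-01] rz 58.82
t 8.65 pos [ 0.4172 -0.0908  0.0695] rot [ 1.7986e+02 -1.0000e-02  6.4320e+01] q6 4.0 f [ 0.5 -0.2  6.8] gap 0.347
shift [ 0.166   0.0495 -0.1104] rz 58.82
```

Request:
{"method": "shift_gripper", "body": {
  "ticks": [
    [[0.2,0,0,-0.03,0,0,0],[0.2,0,0,-0.07,0,0,0],[0.2,0,0,-0.11,0,0,0],[0.2,0,0,-0.12,0,0,7],[0.2,0,0,-0.12,0,0,14],[0.2,0,0,-0.12,0,0,21],[0.2,0,0,-0.12,0,0,28],[0.2,0,0,-0.12,0,0,35],[0.2,0.02,0.006,-0.12,0,0,42],[0.2,0.04,0.012,-0.12,0,0,49],[0.2,0.07,0.021,-0.12,0,0,56],[0.2,0.1,0.03,-0.12,0,0,58.8],[0.2,0.13,0.039,-0.12,0,0,58.8],[0.2,0.16,0.047,-0.12,0,0,58.8],[0.2,0.166,0.0495,-0.12,0,0,58.8],[0.2,0.166,0.0495,-0.12,0,0,58.8],[0.2,0.166,0.0495,-0.12,0,0,58.8],[0.2,0.166,0.0495,-0.12,0,0,58.8]]
  ]
}}

```text
t: 10.15
tool_pos: [0.5311, 0.0371, 0.1873]
ee_rot: [180.0, 0.2, 5.5]
force: [0.3, 0.8, -2.2]
finger_gap: 0.345
grasp_force: 45.5
```

Run:
```python
from h import *
go([.5335,.0375,.1],5.5)
im=np.mean([optics.capture("top") for _ in range(4)],0).astype(np.uint8)[...,::-1]
cv2.imwrite("pics/c5.png",cv2.resize(im[140:260,190:350],(800,600),interpolation=cv2.INTER_CUBIC))
```

```text
t 10.15 pos [0.5311 0.0371 0.1873] rot [1.7999e+02 1.6000e-01 5.4900e+00] q6 81.0 f [ 0.3  0.8 -2.2] gap 0.345
shift [ 0.0027 -0.0002  0.0873] rz -0.01
```

View pics/c5.png

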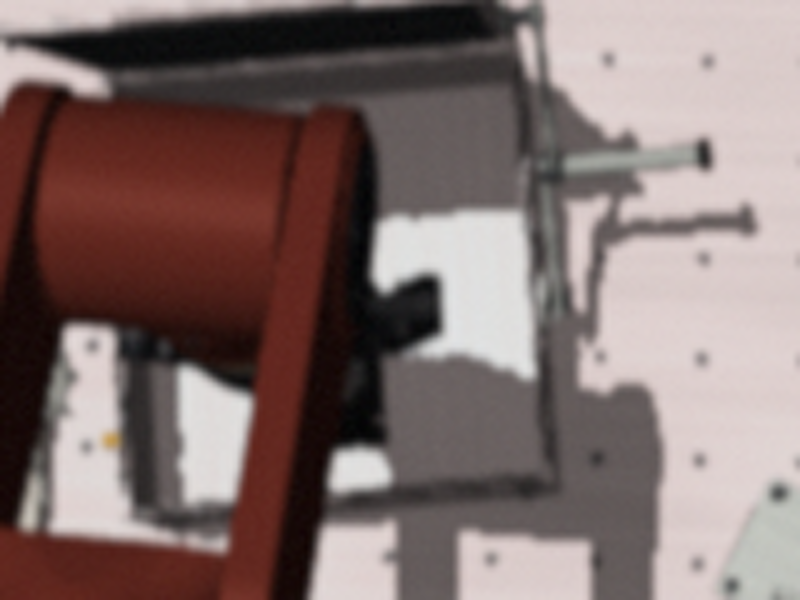

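The wrist hides the nest, so the fit can't be checked from this picture. I'll lower to just above the stops and then feel the way in by force.

Request:
{"method": "shift_gripper", "body": {
  "ticks": [
    [[0.2,0,0,0.02,0,0,0],[0.2,0,0,0.04,0,0,0],[0.2,0,0,0.06,0,0,0],[0.2,0,0,0.06,0,0,0],[0.2,0,0,0.06,0,0,0],[0.2,0,0,0.06,0,0,0],[0.2,0,0,0.06,0,0,0]]
  ]
}}

```text
t: 10.93
tool_pos: [0.534, 0.0376, 0.1302]
ee_rot: [180.0, -0.2, 5.5]
force: [0.6, -0.2, -2.1]
finger_gap: 0.349
grasp_force: 45.4
```

Run:
```python
from h import *
go([.5335,.0375,.0775],5.5)
```

```text
t 10.9333 pos [0.534  0.0376 0.1302] rot [179.97  -0.19   5.5 ] q6 81.0 f [ 0.6 -0.2 -2.1] gap 0.349
shift [-0.0007  0.      0.0527] rz -0.0
```

Request:
{"method": "shift_gripper", "body": {
  "ticks": [
    [[0.2,0,0,0.005,0,0,0],[0.2,0,0,0.01,0,0,0],[0.2,0,0,0.014,0,0,0],[0.2,0,0,0.014,0,0,0],[0.2,0,0,0.014,0,0,0],[0.2,0,0,0.014,0,0,0]]
  ]
}}

```text
t: 11.43
tool_pos: [0.5367, 0.0379, 0.119]
ee_rot: [179.9, -0.5, 5.5]
force: [-1.1, 0.9, 11.8]
finger_gap: 0.348
grasp_force: 47.5
```

Request:
{"method": "shift_gripper", "body": {
  "ticks": [
    [[0.2,0,0,0.004,0,0,0],[0.2,0,0,0.008,0,0,0],[0.2,0,0,0.008,0,0,0],[0.2,0,0,0.008,0,0,0]]
  ]
}}

```text
t: 11.77
tool_pos: [0.5406, 0.0382, 0.1138]
ee_rot: [179.9, -1.0, 5.5]
force: [1.6, 2.0, 16.8]
finger_gap: 0.347
grasp_force: 47.9
```

Run:
```python
from h import *
o=monitor.observe(); print(o["force"],o["moment"],o["tool_pos"])
```

```text
[ 1.64298227  2.0469879  16.80651353] [ 0.30719519 -0.03019349 -0.04034764] [0.54058238 0.03819362 0.11384734]
```

Request:
{"method": "shift_gripper", "body": {
  "ticks": [
    [[0.2,0,0,-0.008,0,0,0],[0.2,0,0,-0.02,0,0,0],[0.2,0,0,-0.02,0,0,0],[0.2,0,0,-0.02,0,0,0],[0.2,0,0,-0.02,0,0,0]]
  ]
}}

```text
t: 12.18
tool_pos: [0.5315, 0.0379, 0.1253]
ee_rot: [-180.0, 0.1, 5.5]
force: [-0.9, -0.6, -2.2]
finger_gap: 0.343
grasp_force: 45.4
```

Run:
```python
from h import *
o=monitor.observe(); print(o["force"],o["moment"],o["tool_pos"])
im=np.mean([optics.capture("scene") for _ in range(4)],0).astype(np.uint8)[...,::-1]
cv2.imwrite("pics/s5.png",cv2.resize(im[190:290,210:343],(798,600),interpolation=cv2.INTER_CUBIC))
```

```text
[-0.89340843 -0.64757853 -2.19498692] [ 0.05580026 -0.03940708 -0.00663224] [0.53151436 0.03786997 0.12531489]
```

View pics/s5.png

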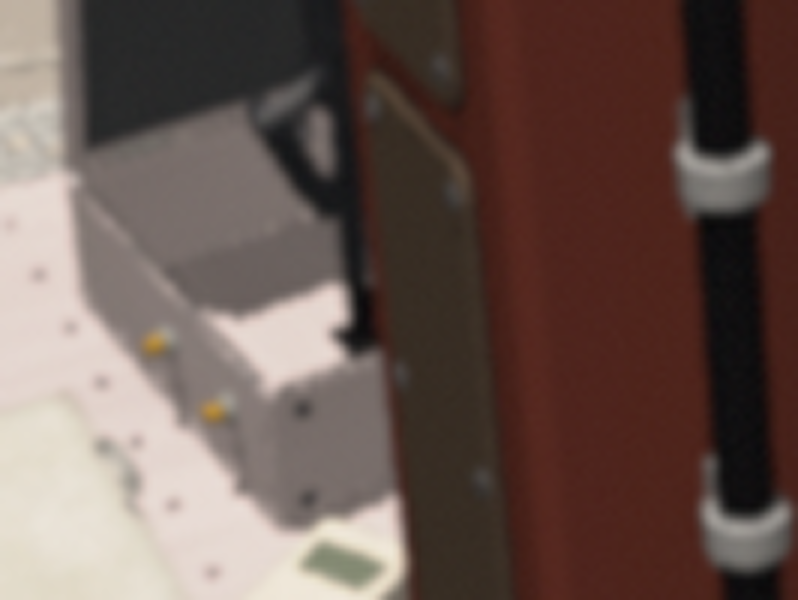

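The force and moment fit a landing on the front stop, and the image edges agree once the rear stop's shadow on the plate is allowed for: the nest is nearer x = 0.5367. I'll shift 3 mm and try again.

Request:
{"method": "shift_gripper", "body": {
  "ticks": [
    [[0.2,0.003,-0.0005,-0.004,0,0,0],[0.2,0.003,-0.0005,-0.004,0,0,0],[0.2,0.003,-0.0005,-0.004,0,0,0],[0.2,0.003,-0.0005,0,0,0,0],[0.2,0.003,-0.0005,0.004,0,0,0],[0.2,0.003,-0.0005,0.008,0,0,0],[0.2,0.003,-0.0005,0.012,0,0,0],[0.2,0.003,-0.0005,0.012,0,0,0],[0.2,0.003,-0.0005,0.012,0,0,0],[0.2,0.003,-0.0005,0.012,0,0,0]]
  ]
}}

```text
t: 13.22
tool_pos: [0.5355, 0.0387, 0.1147]
ee_rot: [-180.0, 0.0, 5.5]
force: [-1.4, -0.8, 3.8]
finger_gap: 0.346
grasp_force: 46.1
```

Run:
```python
from h import *
go([.5367,.038,.0775],5.5); print(monitor.observe()["moment"])
```

```text
t 13.2167 pos [0.5355 0.0387 0.1147] rot [-1.7999e+02  2.0000e-02  5.5200e+00] q6 81.1 f [-1.4 -0.8  3.8] gap 0.346
shift [0.0011 0.0008 0.0372] rz 0.02
[0.02073101 0.465233   0.01591959]
```

Request:
{"method": "shift_gripper", "body": {
  "ticks": [
    [[0.2,0.0015,0,0,0,0,0],[0.2,0.0015,0,0,0,0,0],[0.2,0.0015,0,0,0,0,0],[0.2,0.0015,0,0,0,0,0]]
  ]
}}

```text
t: 13.55
tool_pos: [0.5373, 0.0388, 0.1144]
ee_rot: [180.0, -0.0, 5.5]
force: [-0.3, -0.1, 2.1]
finger_gap: 0.348
grasp_force: 45.9
```

Run:
```python
from h import *
o=monitor.observe(); print(o["moment"])
```

```text
[0.03832858 0.23243182 0.00196142]
```

Request:
{"method": "shift_gripper", "body": {
  "ticks": [
    [[0.2,0.0015,0,0.003,0,0,0],[0.2,0.0015,0,0.003,0,0,0],[0.2,0.0015,0,0.003,0,0,0],[0.2,0.0015,0,0.003,0,0,0]]
  ]
}}

```text
t: 13.88
tool_pos: [0.5389, 0.0389, 0.1127]
ee_rot: [180.0, -0.0, 5.5]
force: [-3.2, 0.1, 8.6]
finger_gap: 0.346
grasp_force: 46.9
```

Run:
```python
from h import *
o=monitor.observe(); print(o["moment"])
```

```text
[-0.05187797  0.83173563 -0.04684565]
```

The readings suggest the module's front edge is still on the front stop, probably because the first contact rotated it in the grip. I'll take it back to the open board, set it flat and look.

Run:
```python
from h import *
go([.41,-.075,.19],5.5)
```

```text
t 13.8833 pos [0.5389 0.0389 0.1127] rot [ 1.7999e+02 -1.0000e-02  5.5200e+00] q6 81.2 f [-3.2  0.1  8.6] gap 0.346
shift [-0.1392  0.101  -0.0773] rz 0.02
```

Request:
{"method": "shift_gripper", "body": {
  "ticks": [
    [[0.2,0,0,-0.02,0,0,0],[0.2,0,0,-0.05,0,0,0],[0.2,0,0,-0.08,0,0,0],[0.2,0,0,-0.08,0,0,0],[0.2,-0.03,0.025,-0.08,0,0,0],[0.2,-0.06,0.05,-0.08,0,0,0],[0.2,-0.09,0.075,-0.08,0,0,0],[0.2,-0.12,0.095,-0.08,0,0,0],[0.2,-0.139,0.101,-0.08,0,0,0],[0.2,-0.139,0.101,-0.08,0,0,0],[0.2,-0.139,0.101,-0.08,0,0,0],[0.2,-0.139,0.101,-0.08,0,0,0]]
  ]
}}

```text
t: 14.88
tool_pos: [0.4102, -0.0748, 0.1907]
ee_rot: [-180.0, -0.0, 5.5]
force: [0.3, -0.3, -2.5]
finger_gap: 0.347
grasp_force: 45.6
```

Run:
```python
from h import *
go([.41,-.075,.0695],5.5); print(monitor.observe()["moment"])
cv2.imwrite("pics/t6.png",optics.capture("top")[...,::-1])
s=optics.capture("scene")[...,::-1]
cv2.imwrite("pics/s6.png",cv2.resize(s[150:300,220:420],(800,600),interpolation=cv2.INTER_CUBIC))
```

```text
t 14.8833 pos [ 0.4102 -0.0748  0.1907] rot [-1.7998e+02 -3.0000e-02  5.5000e+00] q6 64.5 f [ 0.3 -0.3 -2.5] gap 0.347
shift [-0.0003  0.0003  0.1212] rz -0.0
[0.02022821 0.00336589 0.02817607]
```

Request:
{"method": "shift_gripper", "body": {
  "ticks": [
    [[0.2,0,0,0.03,0,0,0],[0.2,0,0,0.06,0,0,0],[0.2,0,0,0.09,0,0,0],[0.2,0,0,0.1,0,0,0],[0.2,0,0,0.105,0,0,0],[0.2,0,0,0.105,0,0,0],[0.2,0,0,0.105,0,0,0],[0.2,0,0,0.105,0,0,0]]
  ]
}}

```text
t: 15.65
tool_pos: [0.4119, -0.0755, 0.0882]
ee_rot: [179.9, -0.2, 5.5]
force: [0.1, -0.5, -1.2]
finger_gap: 0.346
grasp_force: 45.4
```

Request:
{"method": "shift_gripper", "body": {
  "ticks": [
    [[0.2,0,0,0.002,0,0,0],[0.2,0,0,0.005,0,0,0],[0.2,0,0,0.008,0,0,0],[0.2,0,0,0.01,0,0,0],[0.2,0,0,0.01,0,0,0],[0.2,0,0,0.01,0,0,0],[0.2,0,0,0.01,0,0,0]]
  ],
  "grip_force": 20
}}

```text
t: 16.23
tool_pos: [0.4098, -0.0749, 0.0763]
ee_rot: [-180.0, 0.0, 5.5]
force: [-0.1, -0.1, -2.2]
finger_gap: 0.346
grasp_force: 45.4
```

Run:
```python
from h import *
o=monitor.observe(); print(o["force"],o["moment"])
```

```text
[-0.07176514 -0.12386135 -2.18909603] [-0.00563336 -0.04094477 -0.08117872]
```

Request:
{"method": "shift_gripper", "body": {
  "ticks": [
    [[0.2,0,0,0.002,0,0,0],[0.2,0,0,0.004,0,0,0],[0.2,0,0,0.004,0,0,0],[0.2,0,0,0.004,0,0,0]]
  ]
}}

```text
t: 16.57
tool_pos: [0.41, -0.075, 0.0723]
ee_rot: [180.0, -0.0, 5.5]
force: [1.0, 0.6, -2.6]
finger_gap: 0.346
grasp_force: 45.8
```

Request:
{"method": "shift_gripper", "body": {
  "ticks": [
    [[0.2,0,0,0.002,0,0,0],[0.2,0,0,0.004,0,0,0],[0.2,0,0,0.004,0,0,0],[0.2,0,0,0.004,0,0,0]]
  ]
}}

```text
t: 16.9
tool_pos: [0.4102, -0.0751, 0.0718]
ee_rot: [-180.0, 0.1, 5.6]
force: [-10.8, 2.5, 25.4]
finger_gap: 0.345
grasp_force: 49.1
```

Request:
{"method": "shift_gripper", "body": {
  "ticks": [
    [[0.2,0,0,-0.003,0,0,0],[0.2,0,0,-0.003,0,0,0],[0.6,0,0,-0.003,0,0,0],[0.8,0,0,-0.003,0,0,0],[1,0,0,-0.003,0,0,0],[1,0,0,-0.003,0,0,0],[1,0,0,-0.003,0,0,0],[1,0,0,-0.03,0,0,0],[1,0,0,-0.06,0,0,0],[1,0,0,-0.09,0,0,0],[1,-0.03,0,-0.12,0,0,0],[1,-0.06,0.03,-0.12,0,0,0],[1,-0.06,0.07,-0.12,0,0,0],[1,-0.06,0.11,-0.12,0,0,0],[1,-0.06,0.15,-0.12,0,0,0],[1,-0.06,0.18,-0.12,0,0,0],[1,-0.06,0.18,-0.12,0,0,0],[1,-0.06,0.18,-0.12,0,0,0],[1,-0.06,0.18,-0.12,0,0,0]]
  ]
}}

```text
t: 18.48
tool_pos: [0.367, -0.2592, 0.1877]
ee_rot: [-179.9, 0.1, 5.5]
force: [-0.4, 0.2, -0.6]
finger_gap: 1.0
grasp_force: 0.0
```

Run:
```python
from h import *
go([.41,-.075,.18],5.5)
im=np.mean([optics.capture("top") for _ in range(6)],0).astype(np.uint8)[...,::-1]
cv2.imwrite("pics/t7full.png",im)
cv2.imwrite("pics/t7.png",cv2.resize(im[180:280,240:373],(798,600),interpolation=cv2.INTER_CUBIC))
```

```text
t 18.4833 pos [ 0.367  -0.2592  0.1877] rot [-1.799e+02  5.000e-02  5.490e+00] q6 40.3 f [-0.4  0.2 -0.6] gap 1.0
shift [ 0.0604 -0.1792  0.008 ] rz -0.01
```

View pics/t7.png

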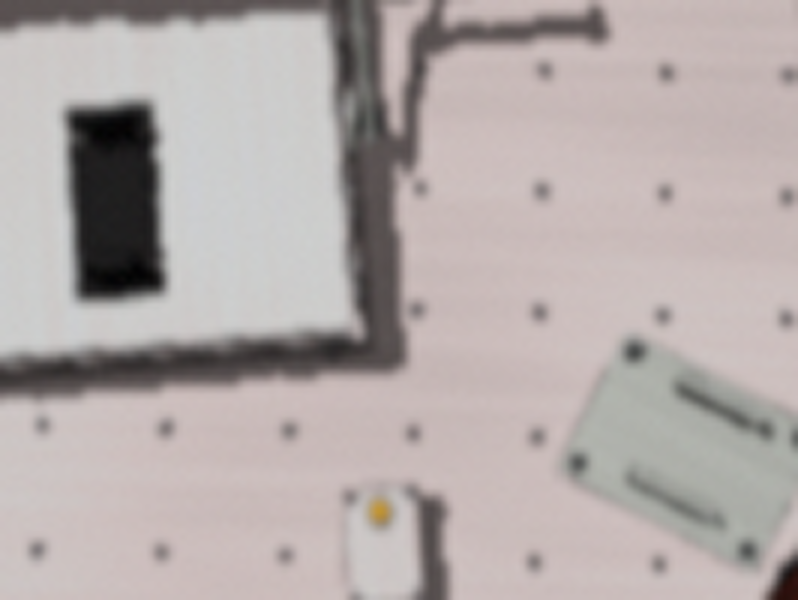

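The module stands upright with the connector towards +x, at crop (380,512). I'll measure it and refine the nest position from the edges.

Run:
```python
from h import *
im=cv2.imread("pics/t7full.png"); hsv=cv2.cvtColor(im,cv2.COLOR_BGR2HSV)
m=(hsv[...,1].astype(float)-70).clip(0); w=np.zeros_like(m); w[260:270,298:309]=m[260:270,298:309]
ys,xs=np.nonzero(w); W=w[ys,xs]; c=((xs*W).sum()/W.sum(),(ys*W).sum()/W.sum()); print("conn",c,plane("top",c,.117))
g=im.mean(2)
for s in range(258,285): print(s,[int(v) for v in g[s,293:318]])
```

```text
conn (np.float64(302.88244766505636), np.float64(264.78582930756846)) [ 0.41321994 -0.07503756  0.117     ]
258 [192, 193, 192, 193, 193, 192, 192, 191, 192, 192, 191, 191, 192, 191, 192, 191, 191, 191, 192, 191, 191, 190, 189, 191, 192]
259 [194, 194, 194, 194, 193, 193, 193, 190, 188, 187, 187, 187, 188, 189, 187, 185, 188, 190, 193, 192, 192, 193, 192, 191, 192]
260 [193, 193, 193, 191, 188, 187, 187, 183, 181, 179, 174, 176, 180, 178, 172, 164, 171, 186, 192, 193, 191, 192, 192, 192, 191]
261 [192, 192, 192, 186, 170, 166, 172, 178, 178, 173, 170, 174, 180, 176, 155, 135, 143, 169, 180, 182, 185, 188, 191, 191, 191]
262 [192, 191, 189, 179, 151, 137, 158, 178, 179, 168, 164, 172, 185, 183, 163, 135, 126, 136, 147, 150, 161, 182, 191, 191, 191]
263 [190, 190, 190, 180, 154, 140, 164, 182, 171, 156, 149, 160, 179, 191, 183, 161, 128, 102, 102, 108, 132, 168, 188, 191, 191]
264 [191, 191, 191, 184, 170, 170, 184, 184, 163, 143, 135, 144, 167, 189, 194, 180, 140, 93, 80, 86, 110, 151, 182, 192, 192]
265 [191, 191, 188, 185, 180, 188, 195, 186, 160, 139, 129, 137, 160, 187, 197, 186, 
[... 1770 characters left out ...]
84, 178, 159, 123, 97, 81, 81, 89, 128, 177, 194, 195]
280 [194, 194, 194, 194, 184, 158, 141, 156, 167, 165, 157, 154, 153, 148, 143, 128, 104, 88, 83, 86, 92, 129, 176, 194, 196]
281 [195, 195, 195, 194, 189, 177, 167, 167, 163, 145, 133, 128, 123, 111, 103, 103, 107, 109, 110, 110, 114, 142, 179, 194, 195]
282 [193, 195, 195, 194, 195, 190, 188, 187, 181, 166, 156, 155, 146, 124, 113, 124, 145, 155, 155, 155, 157, 168, 188, 193, 195]
283 [194, 194, 194, 195, 194, 195, 195, 194, 192, 190, 186, 185, 179, 164, 157, 165, 180, 185, 186, 188, 187, 189, 193, 194, 194]
284 [196, 196, 196, 196, 195, 197, 197, 196, 198, 196, 196, 196, 195, 190, 187, 189, 193, 196, 195, 195, 195, 195, 195, 195, 195]
```

The module slipped 10 mm in the grip and its centre is now (0.4003, -0.0763). Read with the shadows allowed for, the black edges consistently put the nest at (0.537, 0.038). Regrasping centred.

Run:
```python
from h import *
go([.4003,-.0763,.1877],5.5)
```

```text
t 18.7833 pos [ 0.3675 -0.2589  0.1883] rot [-180.    -0.     5.6] q6 40.3 f [-0.2  0.4  0.3] gap 1.0
shift [ 0.0505 -0.1786  0.0006] rz 0.1
```

Request:
{"method": "shift_gripper", "body": {
  "ticks": [
    [[1,0.05,-0.04,0,0,0,0],[1,0.05,-0.08,0,0,0,0],[1,0.05,-0.12,0,0,0,0],[1,0.05,-0.16,0,0,0,0],[1,0.051,-0.179,0,0,0,0],[1,0.051,-0.179,0,0,0,0],[1,0.051,-0.179,0,0,0,0],[1,0.051,-0.179,0,0,0,0],[1,0.051,-0.179,0.04,0,0,0],[1,0.051,-0.179,0.06,0,0,0],[1,0.051,-0.179,0.06,0,0,0],[1,0.051,-0.179,0.06,0,0,0],[1,0.051,-0.179,0.06,0,0,0]]
  ]
}}

```text
t: 19.87
tool_pos: [0.402, -0.078, 0.1295]
ee_rot: [179.9, -0.1, 5.4]
force: [0.3, 0.2, 0.1]
finger_gap: 1.0
grasp_force: 0.0
```

Run:
```python
from h import *
go([.4003,-.0763,.0685],5.5)
```

```text
t 19.8667 pos [ 0.402  -0.078   0.1295] rot [ 1.7995e+02 -9.0000e-02  5.4300e+00] q6 63.8 f [0.3 0.2 0.1] gap 1.0
shift [-0.0017 -0.0019  0.061 ] rz -0.07
```

Request:
{"method": "shift_gripper", "body": {
  "ticks": [
    [[1,0,-0.001,0.03,0,0,0],[1,0,-0.001,0.05,0,0,0],[1,0,-0.001,0.0595,0,0,0],[1,0,-0.001,0.0595,0,0,0],[1,0,-0.001,0.0595,0,0,0],[1,0,-0.001,0.0595,0,0,0]]
  ]
}}

```text
t: 20.37
tool_pos: [0.4026, -0.0765, 0.0705]
ee_rot: [179.9, -0.2, 5.5]
force: [-0.1, -0.3, 0.3]
finger_gap: 1.001
grasp_force: 0.0
```

Run:
```python
from h import *
go([.4003,-.0763,.0685],5.5)
```

```text
t 20.3667 pos [ 0.4026 -0.0765  0.0705] rot [ 1.7991e+02 -1.7000e-01  5.5100e+00] q6 63.9 f [-0.1 -0.3  0.3] gap 1.001
shift [-0.0022 -0.0005  0.002 ] rz 0.01
```

Request:
{"method": "shift_gripper", "body": {
  "ticks": [
    [[1,-0.001,0,0,0,0,0],[1,-0.001,0,0,0,0,0],[1,-0.001,0,0,0,0,0],[1,-0.001,0,0,0,0,0]]
  ]
}}

```text
t: 20.7
tool_pos: [0.4003, -0.0761, 0.0694]
ee_rot: [180.0, -0.1, 5.5]
force: [-0.6, 0.6, 0.0]
finger_gap: 1.002
grasp_force: 0.0
```

Run:
```python
from h import *
go([.4003,-.0763,.0695],5.5)
```

```text
t 20.7 pos [ 0.4003 -0.0761  0.0694] rot [ 1.7997e+02 -6.0000e-02  5.5200e+00] q6 63.8 f [-0.6  0.6  0. ] gap 1.002
shift [-0.      0.0002 -0.0001] rz 0.02
```

Request:
{"method": "shift_gripper", "body": {
  "ticks": [
    [[0.6,0,0,0,0,0,0],[0.4,0,0,0,0,0,0],[0.2,0,0,0,0,0,0],[0.2,0,0,0,0,0,0],[0.2,0,0,0,0,0,0],[0.2,0,0,0,0,0,0],[0.2,0,0,0,0,0,0],[0.2,0,0,0,0,0,0],[0.2,0,0,0,0,0,0]]
  ],
  "grip_force": 50
}}

```text
t: 21.45
tool_pos: [0.4001, -0.076, 0.0689]
ee_rot: [180.0, -0.0, 5.5]
force: [0.7, -1.7, 0.3]
finger_gap: 0.343
grasp_force: 50.0
```

Run:
```python
from h import *
go([.537,.038,.19],5.5)
```

```text
t 21.45 pos [ 0.4001 -0.076   0.0689] rot [ 1.7998e+02 -2.0000e-02  5.5200e+00] q6 63.8 f [ 0.7 -1.7  0.3] gap 0.343
shift [ 0.1473 -0.1003 -0.1211] rz 0.02
```

Request:
{"method": "shift_gripper", "body": {
  "ticks": [
    [[0.2,0,0,-0.03,0,0,0],[0.2,0,0,-0.07,0,0,0],[0.2,0,0,-0.11,0,0,0],[0.2,0,0,-0.12,0,0,0],[0.2,0.03,-0.02,-0.12,0,0,0],[0.2,0.06,-0.04,-0.12,0,0,0],[0.2,0.09,-0.06,-0.12,0,0,0],[0.2,0.12,-0.08,-0.12,0,0,0],[0.2,0.1475,-0.1,-0.12,0,0,0],[0.2,0.1475,-0.1,-0.12,0,0,0],[0.2,0.1475,-0.1,-0.12,0,0,0],[0.2,0.1475,-0.1,-0.1,0,0,0],[0.2,0.1475,-0.1,-0.08,0,0,0],[0.2,0.1475,-0.1,-0.06,0,0,0],[0.2,0.1475,-0.1,-0.06,0,0,0],[0.2,0.1475,-0.1,-0.06,0,0,0],[0.2,0.1475,-0.1,-0.06,0,0,0],[0.2,0.1475,-0.1,-0.06,0,0,0],[0.2,0.1475,-0.1,-0.06,0,0,0],[0.2,0.1475,-0.1,-0.06,0,0,0]]
  ]
}}

```text
t: 23.12
tool_pos: [0.5381, 0.0376, 0.1302]
ee_rot: [180.0, -0.1, 5.5]
force: [-0.6, -0.3, -1.8]
finger_gap: 0.347
grasp_force: 50.3
```

Run:
```python
from h import *
go([.537,.038,.077],5.5); print(monitor.observe()["moment"])
```

```text
t 23.1167 pos [0.5381 0.0376 0.1302] rot [ 1.7998e+02 -1.4000e-01  5.5100e+00] q6 81.0 f [-0.6 -0.3 -1.8] gap 0.347
shift [-0.0012 -0.0005  0.0532] rz 0.01
[-0.03658339  0.07469621 -0.00608732]
```

Request:
{"method": "shift_gripper", "body": {
  "ticks": [
    [[0.2,-0.0005,0,0.004,0,0,0],[0.2,-0.0005,0,0.008,0,0,0],[0.2,-0.0005,0,0.012,0,0,0],[0.2,-0.0005,0,0.014,0,0,0],[0.2,-0.0005,0,0.014,0,0,0]]
  ]
}}

```text
t: 23.53
tool_pos: [0.5357, 0.0378, 0.1136]
ee_rot: [-180.0, 0.1, 5.5]
force: [-0.3, -0.5, -2.1]
finger_gap: 0.346
grasp_force: 50.3
```

Run:
```python
from h import *
go([.537,.038,.077],5.5); print(monitor.observe()["moment"])
```

```text
t 23.5333 pos [0.5357 0.0378 0.1136] rot [-1.7998e+02  1.2000e-01  5.5200e+00] q6 81.0 f [-0.3 -0.5 -2.1] gap 0.346
shift [ 0.0014 -0.      0.0366] rz 0.02
[ 0.02314701 -0.02953743  0.02494616]
```

Base at about 0.105, below the stop tops at 0.112, with no contact, so it is between the stops. Continuing down.

Request:
{"method": "shift_gripper", "body": {
  "ticks": [
    [[0.2,0,0,0.005,0,0,0],[0.2,0,0,0.01,0,0,0],[0.2,0,0,0.015,0,0,0],[0.2,0,0,0.02,0,0,0],[0.2,0,0,0.025,0,0,0],[0.2,0,0,0.028,0,0,0],[0.2,0,0,0.03,0,0,0],[0.2,0,0,0.031,0,0,0],[0.2,0,0,0.031,0,0,0],[0.2,0,0,0.031,0,0,0]]
  ]
}}

```text
t: 24.37
tool_pos: [0.5368, 0.0377, 0.084]
ee_rot: [180.0, -0.0, 5.5]
force: [-0.7, 0.4, -2.6]
finger_gap: 0.348
grasp_force: 50.3
```

Run:
```python
from h import *
go([.537,.038,.077],5.5); print(monitor.observe()["moment"])
```

```text
t 24.3667 pos [0.5368 0.0377 0.084 ] rot [ 1.80e+02 -2.00e-02  5.52e+00] q6 81.0 f [-0.7  0.4 -2.6] gap 0.348
shift [ 0.0002 -0.0002  0.007 ] rz 0.02
[ 0.00067526  0.00387097 -0.03944868]
```

Request:
{"method": "shift_gripper", "body": {
  "ticks": [
    [[0.2,0,0,0.003,0,0,0],[0.2,0,0,0.005,0,0,0],[0.2,0,0,0.006,0,0,0],[0.2,0,0,0.0065,0,0,0],[0.2,0,0,0.0065,0,0,0],[0.2,0,0,0.0065,0,0,0]]
  ]
}}

```text
t: 24.87
tool_pos: [0.5366, 0.0378, 0.0772]
ee_rot: [-180.0, 0.0, 5.5]
force: [-0.2, -0.4, -2.6]
finger_gap: 0.345
grasp_force: 50.3
```

Request:
{"method": "shift_gripper", "body": {
  "ticks": [
    [[0.2,0,0,0.001,0,0,0],[0.2,0,0,0.0015,0,0,0],[0.2,0,0,0.0015,0,0,0],[0.2,0,0,0.0015,0,0,0]]
  ]
}}

```text
t: 25.2
tool_pos: [0.5369, 0.0377, 0.0769]
ee_rot: [180.0, -0.0, 5.5]
force: [-3.9, 0.6, 5.6]
finger_gap: 0.347
grasp_force: 51.3
```

Resting on the plate. Releasing and lifting clear.

Request:
{"method": "shift_gripper", "body": {
  "ticks": [
    [[0.5,0,0,-0.0005,0,0,0],[0.7,0,0,-0.0005,0,0,0],[0.8,0,0,-0.0005,0,0,0],[0.8,0,0,-0.0005,0,0,0],[0.8,0,0,-0.0005,0,0,0],[0.8,0,0,-0.03,0,0,0],[0.8,0,0,-0.06,0,0,0],[0.8,0,0,-0.1,0,0,0],[0.8,0,0,-0.14,0,0,0],[0.8,0,0,-0.17,0,0,0],[0.8,-0.02,0.04,-0.17,0,0,0],[0.8,-0.02,0.08,-0.17,0,0,0],[0.8,-0.02,0.12,-0.17,0,0,0],[0.8,-0.02,0.15,-0.17,0,0,0],[0.8,-0.02,0.18,-0.17,0,0,0],[0.8,-0.02,0.18,-0.17,0,0,0]]
  ]
}}

```text
t: 26.53
tool_pos: [0.5343, -0.1485, 0.2459]
ee_rot: [179.8, -0.0, 5.2]
force: [0.1, -0.2, -0.7]
finger_gap: 0.802
grasp_force: 0.0
```

Request:
{"method": "shift_gripper", "body": {
  "ticks": [
    [[0.8,0,0,0,0,0,-90],[0.8,0,0,0,0,0,-90],[0.8,0,0,0,0,0,-90],[0.8,0,0,0,0,0,-90],[0.8,0,0,0,0,0,-90],[0.8,0,0,0,0,0,-90],[0.8,0,0,0,0,0,-90],[0.8,0,0,0,0,0,-90],[0.8,0,0,0,0,0,-90],[0.8,0,0,0,0,0,-90],[0.8,0,0,0,0,0,-90],[0.8,0,0,0,0,0,-90],[0.8,0,0,0,0,0,-90],[0.8,0,0,0,0,0,-90]]
  ]
}}

```text
t: 27.7
tool_pos: [0.5339, -0.1427, 0.2455]
ee_rot: [-180.0, -0.0, 95.6]
force: [-0.2, -0.3, -0.5]
finger_gap: 0.8
grasp_force: 0.0
```

Run:
```python
from h import *
go([.6234,-.1185,.24],95.5)
im=np.mean([optics.capture("top") for _ in range(6)],0).astype(np.uint8)[...,::-1]
cv2.imwrite("pics/t8full.png",im)
cv2.imwrite("pics/t8.png",cv2.resize(im[140:260,200:360],(800,600),interpolation=cv2.INTER_CUBIC))
```

```text
t 27.7 pos [ 0.5339 -0.1427  0.2455] rot [-1.7998e+02 -3.0000e-02  9.5600e+01] q6 -27.9 f [-0.2 -0.3 -0.5] gap 0.8
shift [0.0154 0.0914 0.0055] rz 0.1
```

View pics/t8.png

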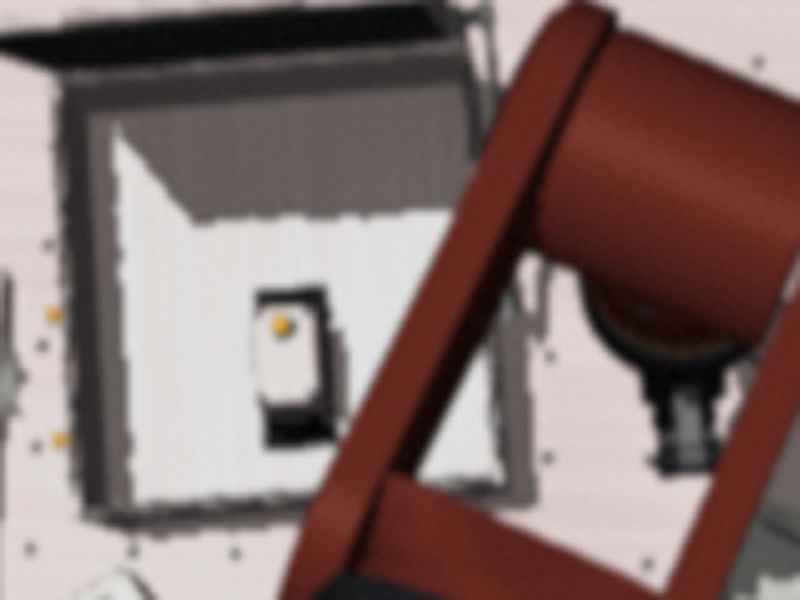

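The module stands between the stops with its connector (282,325) towards the hinge, so the placing is good. Next is the pin.

Request:
{"method": "shift_gripper", "body": {
  "ticks": [
    [[0.8,0.015,0.03,0,0,0,0],[0.8,0.015,0.06,0,0,0,0],[0.8,0.015,0.09,0,0,0,0],[0.8,0.015,0.0915,0,0,0,0],[0.8,0.015,0.0915,0,0,0,0],[0.8,0.015,0.0915,0,0,0,0],[0.8,0.015,0.0915,0,0,0,0],[0.8,0.015,0.0915,0.03,0,0,0],[0.8,0.015,0.0915,0.06,0,0,0],[0.8,0.015,0.0915,0.08,0,0,0],[0.8,0.015,0.0915,0.095,0,0,0],[0.8,0.015,0.0915,0.095,0,0,0],[0.8,0.015,0.0915,0.095,0,0,0],[0.8,0.015,0.0915,0.095,0,0,0]]
  ]
}}

```text
t: 29.17
tool_pos: [0.6241, -0.1201, 0.1525]
ee_rot: [179.9, 0.1, 95.5]
force: [0.1, 0.8, 0.4]
finger_gap: 0.797
grasp_force: 0.0
```

Run:
```python
from h import *
go([.6234,-.1185,.15],95.5)
c=(200+282.5/5-.5,140+325.5/5-.5); k=plane("top",c,.125); print("conn",k, "module",k[:2]-.013*np.array([.9954,.0958]))
im=np.mean([optics.capture("top") for _ in range(3)],0).astype(np.uint8)[...,::-1]
cv2.imwrite("pics/t9.png",cv2.resize(im[130:250,230:390],(800,600),interpolation=cv2.INTER_CUBIC))
```

```text
t 29.1667 pos [ 0.6241 -0.1201  0.1525] rot [1.7988e+02 5.0000e-02 9.5490e+01] q6 -22.7 f [0.1 0.8 0.4] gap 0.797
shift [ 0.0016 -0.0005  0.0025] rz -0.01
conn [0.54990904 0.03780584 0.125     ] module [0.53696884 0.03656044]
```

Request:
{"method": "shift_gripper", "body": {
  "ticks": [
    [[0.6,0.001,0,0.001,0,0,0],[0.4,0.001,0,0.001,0,0,0],[0.2,0.001,0,0.001,0,0,0],[0.1,0.001,0,0.001,0,0,0],[0,0.001,0,0.001,0,0,0],[0,0.001,0,0.001,0,0,0],[0,0.001,0,0.001,0,0,0],[0,0.001,0,0.001,0,0,0],[0,0.001,0,0.001,0,0,0],[0,0.001,0,0.001,0,0,0]]
  ],
  "grip_force": 30
}}

```text
t: 30.15
tool_pos: [0.6243, -0.1185, 0.1502]
ee_rot: [179.9, 0.0, 95.5]
force: [1.7, 2.0, 1.6]
finger_gap: 0.103
grasp_force: 29.2
```

Run:
```python
from h import *
go([.6234,-.1185,.15],95.5)
```

```text
t 30.15 pos [ 0.6243 -0.1185  0.1502] rot [1.799e+02 1.000e-02 9.552e+01] q6 -22.6 f [1.7 2.  1.6] gap 0.103
shift [ 0.0001 -0.0009  0.0002] rz 0.02
```

The pin is gripped. Now along its arc in slow stages.

Request:
{"method": "shift_gripper", "body": {
  "ticks": [
    [[0,0,-0.002,-0.002,0,0,0],[0,0,-0.004,-0.004,0,0,0],[0,0,-0.0065,-0.006,0,0,0],[0,0,-0.0085,-0.008,0,0,0],[0,0,-0.0115,-0.01,0,0,0],[0,0,-0.0145,-0.012,0,0,0],[0,0,-0.0176,-0.0141,0,0,0],[0,0,-0.0176,-0.0141,0,0,0]]
  ],
  "grip_force": 40
}}

```text
t: 30.82
tool_pos: [0.6068, -0.1204, 0.1653]
ee_rot: [179.8, 0.0, 95.5]
force: [3.7, 1.2, 3.8]
finger_gap: 0.098
grasp_force: 39.3
```

Run:
```python
from h import *
o=monitor.observe(); print(o["force"],o["moment"],o["tool_pos"])
```

```text
[3.65451194 1.18936615 3.76801149] [ 0.18541075 -0.85280643  0.10221913] [ 0.60681698 -0.12042796  0.16533018]
```

Request:
{"method": "shift_gripper", "body": {
  "ticks": [
    [[0,0,-0.0045,-0.0024,0,0,0],[0,0,-0.0098,-0.0047,0,0,0],[0,0,-0.0133,-0.0059,0,0,0],[0,0,-0.0168,-0.007,0,0,0],[0,0,-0.0203,-0.0078,0,0,0],[0,0,-0.0239,-0.0086,0,0,0],[0,0,-0.0275,-0.0091,0,0,0],[0,0,-0.0311,-0.0095,0,0,0],[0,0,-0.0347,-0.0097,0,0,0],[0,0,-0.0384,-0.0097,0,0,0],[0,0,-0.042,-0.0095,0,0,0],[0,0,-0.0457,-0.0091,0,0,0],[0,0,-0.0493,-0.0085,0,0,0],[0,0,-0.0529,-0.0078,0,0,0],[0,0,-0.0529,-0.0078,0,0,0]]
  ]
}}

```text
t: 32.07
tool_pos: [0.5545, -0.1261, 0.1745]
ee_rot: [179.8, 0.1, 95.5]
force: [2.3, 0.6, 8.8]
finger_gap: 0.097
grasp_force: 40.6
```

Run:
```python
from h import *
o=monitor.observe(); print(o["force"],o["moment"],o["tool_pos"])
im=optics.capture("top")[...,::-1]
cv2.imwrite("pics/t10.png",cv2.resize(im[110:260,190:390],(800,600),interpolation=cv2.INTER_CUBIC))
```

```text
[2.27697971 0.63414999 8.80267496] [ 0.16061905 -0.47075387  0.06648869] [ 0.5545057  -0.12611469  0.17454774]
```

View pics/t10.png

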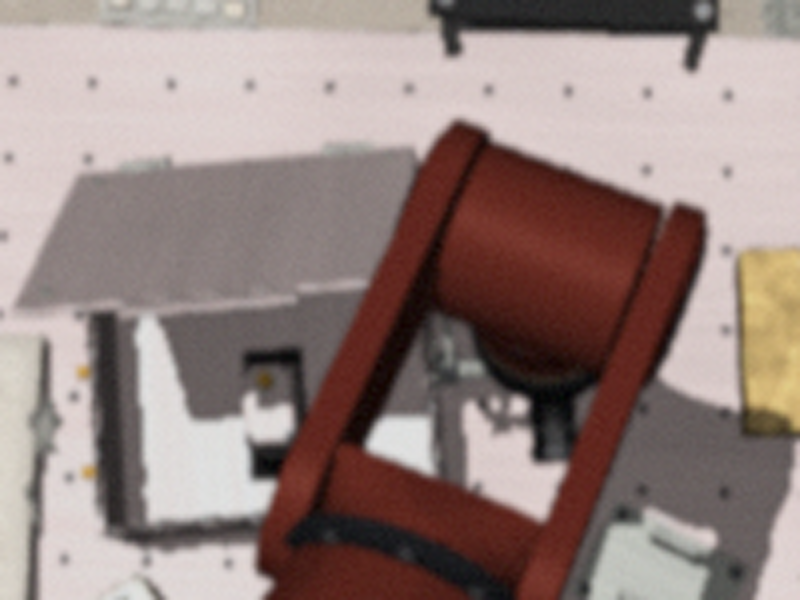

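The lid is partway down, its free edge at about y 300 in the crop, and contact forces are small. That was one picture more than the 10 allowed, so from here I'll use numbers only.

Request:
{"method": "shift_gripper", "body": {
  "ticks": [
    [[0,0,-0.0035,0.0009,0,0,0],[0,0,-0.007,0.002,0,0,0],[0,0,-0.0104,0.0033,0,0,0],[0,0,-0.0138,0.0047,0,0,0],[0,0,-0.0171,0.0063,0,0,0],[0,0,-0.0203,0.0081,0,0,0],[0,0,-0.0234,0.01,0,0,0],[0,0,-0.0264,0.0121,0,0,0],[0,0,-0.0293,0.0143,0,0,0],[0,0,-0.032,0.0167,0,0,0],[0,0,-0.0347,0.0192,0,0,0],[0,0,-0.0372,0.0218,0,0,0],[0,0,-0.0396,0.0246,0,0,0],[0,0,-0.0419,0.0274,0,0,0],[0,0,-0.044,0.0304,0,0,0],[0,0,-0.0459,0.0335,0,0,0],[0,0,-0.0459,0.0335,0,0,0]]
  ]
}}

```text
t: 33.53
tool_pos: [0.5075, -0.1308, 0.1373]
ee_rot: [180.0, 0.1, 95.5]
force: [6.1, -3.4, -1.3]
finger_gap: 0.098
grasp_force: 41.4
```

Run:
```python
from h import *
o=monitor.observe(); print(o["force"],o["moment"],o["tool_pos"])
```

```text
[ 6.06662462 -3.39942008 -1.3011566 ] [-0.45667638 -1.01717604  0.02578929] [ 0.5075497  -0.1307838   0.13725291]
```

Request:
{"method": "shift_gripper", "body": {
  "ticks": [
    [[0,0,-0.0018,0.0032,0,0,0],[0,0,-0.0035,0.0064,0,0,0],[0,0,-0.005,0.0097,0,0,0],[0,0,-0.0063,0.0131,0,0,0],[0,0,-0.0074,0.0166,0,0,0],[0,0,-0.0084,0.0201,0,0,0],[0,0,-0.0092,0.0237,0,0,0],[0,0,-0.0098,0.0273,0,0,0],[0,0,-0.0098,0.0273,0,0,0],[0,0,-0.0098,0.0273,0,0,0]]
  ]
}}

```text
t: 34.37
tool_pos: [0.4991, -0.1317, 0.1105]
ee_rot: [179.8, 0.1, 95.5]
force: [8.7, -3.5, -1.7]
finger_gap: 0.096
grasp_force: 43.0
```

Request:
{"method": "shift_gripper", "body": {
  "ticks": [
    [[0,0,-0.0003,0.0018,0,0,0],[0,0,-0.0004,0.0036,0,0,0],[0,0,-0.0005,0.0054,0,0,0],[0,0,-0.0005,0.0054,0,0,0],[0,0,-0.0005,0.0054,0,0,0]]
  ]
}}

```text
t: 34.78
tool_pos: [0.4988, -0.1317, 0.1059]
ee_rot: [179.8, 0.1, 95.5]
force: [5.5, -3.3, 2.3]
finger_gap: 0.095
grasp_force: 43.4
```

Request:
{"method": "shift_gripper", "body": {
  "ticks": [
    [[0,0,0,0.002,0,0,0],[0,0,0,0.004,0,0,0],[0,0,0,0.004,0,0,0],[0,0,0,0.004,0,0,0]]
  ]
}}

```text
t: 35.12
tool_pos: [0.4986, -0.1317, 0.1022]
ee_rot: [179.8, 0.1, 95.5]
force: [5.7, -2.9, 3.5]
finger_gap: 0.102
grasp_force: 44.0
```

Request:
{"method": "shift_gripper", "body": {
  "ticks": [
    [[0,0,0.0003,0.002,0,0,0],[0,0,0.0005,0.004,0,0,0],[0,0,0.0005,0.004,0,0,0],[0,0,0.0005,0.004,0,0,0]]
  ]
}}

```text
t: 35.45
tool_pos: [0.4989, -0.1318, 0.099]
ee_rot: [179.9, 0.1, 95.5]
force: [2.2, -2.4, 9.8]
finger_gap: 0.096
grasp_force: 44.5
```

Request:
{"method": "shift_gripper", "body": {
  "ticks": [
    [[0,0,0.0004,0.002,0,0,0],[0,0,0.0008,0.003,0,0,0],[0,0,0.0008,0.003,0,0,0],[0,0,0.0008,0.003,0,0,0]]
  ]
}}

```text
t: 35.78
tool_pos: [0.499, -0.1318, 0.0959]
ee_rot: [-180.0, 0.1, 95.5]
force: [2.0, -2.1, 11.6]
finger_gap: 0.097
grasp_force: 45.0
```

Request:
{"method": "shift_gripper", "body": {
  "ticks": [
    [[0.2,0,0,0,0,0,0],[0.4,0,0,0,0,0,0],[0.6,0,0,0,0,0,0],[0.6,0,0,0,0,0,0],[0.6,0,0,0,0,0,0],[0.6,0,0,-0.03,0,0,0],[0.6,0,0,-0.07,0,0,0],[0.6,0,0,-0.11,0,0,0],[0.3,0,0,-0.14,0,0,0],[0,0,0,-0.14,0,0,0],[0,0,0,-0.14,0,0,0],[0,0,0,-0.14,0,0,0],[0,0,0,-0.14,0,0,0]]
  ]
}}

```text
t: 36.87
tool_pos: [0.4971, -0.13, 0.2321]
ee_rot: [-179.8, -0.1, 95.5]
force: [0.1, 0.1, -0.6]
finger_gap: 0.002
grasp_force: 0.0
```

Run:
```python
from h import *
u=np.array([.9954,.0958,0]);v=np.array([-.0958,.9954,0]); box=np.array([.537,.038,0])+.038*u
front=box-.105*u; print("box",box,"lid press",front+.02*u)
go(list((front+.02*u)[:2])+[.24],95.5)
im=np.mean([optics.capture("top") for _ in range(4)],0).astype(np.uint8)[...,::-1]; cv2.imwrite("pics/t11.png",im)
for a in (0,.03,.1):  # predicted lip edge pixel at lid opening a
    h=box+.105*u+[0,0,.132]; e=h-.214*np.cos(a)*u+np.array([0,0,.004+.214*np.sin(a)])
    print(a,proj("top",e+.03*v),proj("top",e),proj("top",e-.03*v))
g=im.mean(2)
for c in (246,254,262): print(c,[int(x) for x in g[228:248,c]])
```

```text
box [0.5748252 0.0416404 0.       ] lid press [0.4902162 0.0334974 0.       ]
t 36.8667 pos [ 0.4971 -0.13    0.2321] rot [-1.7976e+02 -1.3000e-01  9.5510e+01] q6 -28.0 f [ 0.1  0.1 -0.6] gap 0.002
shift [ 0.1635  0.0088 -0.0076] rz 0.01
0 [243.67120007 241.09153095] [256.74157181 240.11589735] [269.81505813 239.14003125]
0.03 [243.22503845 240.83861387] [256.36576416 239.85769443] [269.50963807 238.87653999]
0.1 [242.15051339 239.90677563] [255.45668854 238.9133831 ] [268.76609172 237.91974957]
246 [205, 204, 205, 204, 206, 206, 206, 205, 206, 206, 206, 202, 192, 191, 196, 201, 200, 194, 177, 178]
254 [207, 208, 206, 208, 208, 208, 208, 207, 208, 207, 208, 207, 205, 202, 202, 201, 196, 176, 137, 99]
262 [203, 204, 204, 204, 204, 205, 204, 203, 204, 204, 201, 191, 190, 197, 199, 194, 176, 136, 87, 60]
```

Request:
{"method": "shift_gripper", "body": {
  "ticks": [
    [[0,0.04,0.003,0,0,0,0],[0,0.08,0.005,0,0,0,0],[0,0.12,0.007,0,0,0,0],[0,0.155,0.009,0,0,0,0],[0,0.1635,0.009,0,0,0,0],[0,0.1635,0.009,0,0,0,0],[0,0.1635,0.009,0.03,0,0,0],[0,0.1635,0.009,0.06,0,0,0],[0,0.1635,0.009,0.075,0,0,0],[0,0.1635,0.009,0.075,0,0,0],[0,0.1635,0.009,0.075,0,0,0],[0,0.1635,0.009,0.075,0,0,0]]
  ]
}}

```text
t: 38.07
tool_pos: [0.4931, 0.0319, 0.1606]
ee_rot: [179.9, 0.0, 95.5]
force: [0.0, -0.0, 0.1]
finger_gap: 0.002
grasp_force: 0.0
```

Request:
{"method": "shift_gripper", "body": {
  "ticks": [
    [[0,0,0,0.005,0,0,0],[0,0,0,0.01,0,0,0],[0,0,0,0.014,0,0,0],[0,0,0,0.018,0,0,0],[0,0,0,0.018,0,0,0],[0,0,0,0.018,0,0,0]]
  ]
}}

```text
t: 38.57
tool_pos: [0.4916, 0.033, 0.1411]
ee_rot: [-180.0, -0.0, 95.5]
force: [0.5, -0.1, -0.6]
finger_gap: 0.002
grasp_force: 0.0
```

Request:
{"method": "shift_gripper", "body": {
  "ticks": [
    [[0,0,0,0.002,0,0,0],[0,0,0,0.004,0,0,0],[0,0,0,0.005,0,0,0],[0,0,0,0.005,0,0,0],[0,0,0,0.005,0,0,0]]
  ]
}}

```text
t: 38.98
tool_pos: [0.4919, 0.033, 0.1364]
ee_rot: [-180.0, -0.0, 95.5]
force: [-0.6, 0.3, 0.4]
finger_gap: -0.003
grasp_force: 0.0
```

Request:
{"method": "shift_gripper", "body": {
  "ticks": [
    [[0,0,0,0.002,0,0,0],[0,0,0,0.004,0,0,0],[0,0,0,0.004,0,0,0],[0,0,0,0.004,0,0,0]]
  ]
}}

```text
t: 39.32
tool_pos: [0.4924, 0.033, 0.1359]
ee_rot: [-180.0, 0.0, 95.5]
force: [-8.1, 0.2, 17.9]
finger_gap: -0.004
grasp_force: 8.4
```

The fingers meet the lid at z = 0.136, its shut height, and it is stiff there (18 N), so the lid is shut. Retracting and handing in.

Request:
{"method": "shift_gripper", "body": {
  "ticks": [
    [[0,0,0,-0.005,0,0,0],[0,0,0,-0.03,0,0,0],[0,0,0,-0.07,0,0,0],[0,0,0,-0.11,0,0,0],[0,0,0,-0.13,0,0,0],[0,0,0,-0.13,0,0,0],[0,0,0,-0.13,0,0,0],[0,0,0,-0.13,0,0,0],[0,0,0,-0.13,0,0,0]]
  ]
}}

```text
t: 40.07
tool_pos: [0.4906, 0.033, 0.2602]
ee_rot: [-179.8, -0.0, 95.5]
force: [-0.2, 0.6, -0.6]
finger_gap: -0.005
grasp_force: 0.0
```

```bash
python3 -c "
from cell import r, optics, monitor, job_done
print(job_done())"
```

```text
the job is handed in; nothing more can be done
None
```

The job is handed in at 40 s, though no verdict came back: the module stands in the nest with its connector towards the hinge, the stay is unlocked, and the lid is shut (pressed firm at its 0.136 m shut height); the first nest attempt landed on the front stop and needed a regrasp, and I viewed 11 pictures, one over the limit of 10.

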